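# Find the punched mark in the inspection mirror

## Task

Pull the tray of the small bench cabinet all the way out to its stop, so that the medal standing in it comes into the open. Then take the tab on top of the sprung swivel mirror and turn the mirror until the inspection camera beside it sees the cross punched on the medal reflected in the middle of the mirror, and finish while still holding the mirror still at that angle (it springs back if let go). Do not tip the medal or shove the dish, the bottle or the black soldering block about.

Things in the scene. Friction and masses are not known exactly. Their poses are not given: they have to be found in the camera images.
- drawer (a joint): travel of the tray out of the cabinet, m: 0 closed, 0.140 fully out at a hard stop (it starts up to 25 mm out). It slides with about 1.5 N of friction and stays where left.
- drawer_handle (a point): middle of the tray's steel bar handle, a round horizontal bar about 10 mm thick and 90 mm long, 35 mm in front of the tray's wooden front (240 x 115 mm high cabinet); the bar is 85 mm above the bench, 30 mm below the cabinet's top. Its x axis points into the cabinet (the tray pulls out along -x), its y axis lies along the bar, z up. Best pinched from above.
- mark (a point): centre of the black cross (20 mm) punched in the face of a silvery disc medal, 36 mm across and 6 mm thick, which stands upright on a 40 mm square dark steel foot loose in the tray, 250 g. The cross is 75 mm above the bench and 60 mm above the medal's underside. The point's -y axis is the direction the cross faces; z is up. With the tray in, it is hidden in the cabinet; with the tray out, it stands clear above the tray's low side walls.
- mirror (a joint): angle of the swivel mirror about its vertical axis, rad: 0 at rest, when the mirror squarely faces the camera; grows anticlockwise seen from above, up to a stop at 1.4. A weak spring (0.06 N m per rad) brings it back to 0 when let go.
- mirror_face (a point): centre of the reflecting face of the mirror, 60 mm wide and 50 mm high, on the vertical swivel axis, 75 mm above the bench. Its x axis is the direction the mirror faces (horizontal), z up. The mirror stands at the robot's end of a dark steel base plate which also carries the camera; the plate is fixed to the bench.
- mirror_tab (a point): centre of the flat upright steel tab on top of the mirror by which it is turned: 10 mm thick (along the point's x axis, as the mirror faces), 30 mm wide (y), its top 145 mm and its lower end 101 mm above the bench; this point is 125 mm above the bench and 3 mm behind the swivel axis. Pinch it across its thickness from above.
- lens (a point): front of the lens of the fixed grey box camera (85 x 52 x 50 mm, top 100 mm above the bench) on the same base plate, 156 mm from the mirror's axis and level with the mirror's centre and the cross; x points from the mirror to the camera. The camera looks straight at the centre of the mirror's face.
- sight_line (a point): not a thing to see: the camera's line of sight after its reflection at the centre of the mirror's face. The origin is the mirror's centre, the x axis the direction in which the reflected line leaves; it turns twice as far as the mirror. The cross is in the middle of the mirror when this line goes through it.
- dish: bystander: small white open dish, 76 mm across and 28 mm high; origin under its centre
- bottle: bystander: white plastic bottle, 42 mm across and 85 mm high; origin under its centre
- charcoal: bystander: black soldering block, 130 x 80 x 30 mm; origin under its centre

How it is judged:
On the way, in this order (a step that is already met when the one before it is completed fails the run):
1. the tray is pulled out to its stop (value of joint drawer above 0.134 m), for 0.2 s.
2. the fingers hold the mirror with the cross in its middle, as the camera sees it (y of mark in the frame of sight_line between -0.025 and 0.025 m and x of mark in the frame of sight_line above 0.1 m and contact force between the fingers and mirror above 0.3 N), for 0.4 s.
At the end, for the whole second after the job is handed in: Tray within 6 mm of its stop; the camera's line of sight, reflected at the mirror's centre, passes within 25 mm sideways of the cross's centre; the fingers press on the mirror (over 0.3 N) and keep it still (under 0.05 rad/s); the medal is upright within 0.15 rad (all of step 2 and value of joint drawer above 0.134 m and velocity of joint mirror between -0.05 and 0.05 rad/s and angle between mark's own z axis and vertical below 0.15 rad); the arm keeps its last pose, push and grip.
It fails at once if the medal is tipped (more than 0.4 rad) (angle between mark's own z axis and vertical above 0.4 rad).
It fails at once if the dish, bottle or soldering block is shoved more than 40 mm (distance of any of dish, bottle, charcoal from where it was at the start of the episode above 0.04 m).
It also fails if it takes over 48 s, if anything falls off the work surface, if the arm or the gripper's body presses on something with over 40 N, if the wrist force passes 120 N, or if a joint passes its speed limit or range.

## Robot

A 7-joint arm with a two-finger parallel gripper is mounted at the origin on the work surface. World frame = base frame: x ahead of the robot, y to its left, z up, the work surface at z = 0. Lengths are in m, angles in rad, forces in N, time in s.
With the tool pointing down it reaches from about 0.425 to 0.875 m from the base axis. Payload 8.4 kg.
Tool frame: the origin (TCP) lies on the centre line of the jaws, within the pads' length; the fingertips stand 11 mm ahead of it and the grasp point (between the pads) lies 8 mm behind it (tip_reach is the distance from the TCP to the fingertips, in m); z points along the fingers, y is the line along which they close (so a half turn about z gives the same grasp; the last joint's range is limited). The gripper opens to 85 mm and grips with 20 to 120 N. Pads are 22 mm wide; open, the fingers measure 114 mm over their backs; the gripper's body (76 mm by 85 mm) begins 54 mm behind the grasp point. The pads swing forward as they close: fully open they stand 13 mm farther back than shut.
Start: joints at [-1.297, 0.333, 0.04, 1.465, -0.013, 1.343, -0.059], TCP at [0.237, 0.605, 0.242] pointing down, gripper open.
Joint ranges: [-2.58, 2.58], [-0.38, 2.09], [-1.3, 1.39], [0.25, 2.4], [-1.5, 4.64], [0.08, 2.09], [-2.65, 2.65]. Speed limits (rad/s): [2.22, 2.22, 2.79, 2.79, 3.14, 3.14, 3.14].

## Interface

Orientations are given as a unit quaternion [w, x, y, z].
In Python, from bench import * gives the robot as it stands.
- The arm moves only by the tool send_rows, never from a script. Its argument "moves" is a list of rows, each an object with "delta_pos": the shift along the tool's x, y, z in mm, a list of three; "rotation": the turn, a rotation vector about the tool's x, y, z in rad, a list of three. A call has 1 to 20 rows; each row shifts and turns the commanded pose from where the row before left it, along the tool's axes as they then stand; what a row does not reach is not made up. A row lasts 1/10 s, in which the tool goes at most 50 mm and 8.59 degrees, less where a joint would pass 70% of its speed; a pose out of reach is approached as far as the arm can. A call with a gripper value outside its range is refused whole. "fingers" is the finger opening in mm, from 0 to 85.4, set as the call begins (left out, the last holds). The fingers move at their own pace and stop on an object; the grip force is fixed at half the most. Time passes only in rows, so rows that do not move let the fingers close. It gives the time, the measured TCP pose, the force and the opening at its end, in the units of the state.
- read_state(): the state, without advancing time (a new reading comes with each control period).
- capture(name): name is "side" or "top"; returns the picture (384x512x3 uint8, blue, green, red); there is no depth.
- get_calibration(name): a dict with "fx", "fy", "cx", "cy" (pixels), "view" (4x4, takes a point from world to camera coordinates). Camera axes: x right, y up, looking along -z (the intrinsics and any distortion apply to the point x, -y, -z); pixel columns grow to the right and rows downward; lengths in m; the calibration is good to about 2 mm. A picture is of the moment at which its call begins. get_calibration takes no time and is no camera call.
- close_job(): hands the job in, once; it reports no verdict.
Trained networks look in the newest picture that a camera, given by its name, has taken for a name from the list of things; names that differ only in an ending like _2 or _b are one class to them, and where a whole thing is asked for, a point or a joint stands for the part that bears it (a point fixed in the world has none). Each returns a list of dicts, best first, with "p" (0 to 1); they miss things now and then, are a little off and sometimes report something else, mostly with a low value. They report only what shows in the picture. A call takes as long as a camera call.
- recognise(camera, name): "pixel" ([column, row] in pixels, amid what is visible of it).
- landmark_of(camera, name): "pixel" ([column, row] in pixels: a listed point, or the origin of a listed thing).
The state is a dict: "time": time; "joint_pos": joint angles; "joint_velocities": joint speeds; "joint_efforts": joint torques, N m; "position": TCP position; "eef_rot": TCP orientation; "force": force on the tool from outside, world axes, zero at the start; "torque": the same for the moment, N m; "gripper_width": opening from 0.0 (shut) to 1.0 (fully open).
Only numpy, scipy, OpenCV 4.12 (cv2) and the standard library are available. Lean on these libraries where they do the work, as an engineer would, in place of code of your own. Each camera call takes 0.05 s, during which the arm holds its last target. There are 200 camera calls.

## Working session

There is one attempt and no reset: what is moved stays moved. The work goes in short steps, Python scripts to look and compute and a tool call to move; the robot and the scene stay as the last step left them, time stands still between calls to the robot, and variables do not carry over. Pictures are saved under pics/ and viewed, on a budget of 10 in all, crops included, one or two more only if the job needs it, and the job is handed in when it is done.

Besides the shell and the picture viewer there is one more tool, called by a JSON object that holds its "op" and its "data". send_rows: Moves the arm, as the interface text tells. Its arguments: {"type":"object","properties":{"moves":{"type":"array"},"fingers":{"type":"number"}},"required":["moves"]}

```bash
mkdir -p pics
cat > h.py <<'E'
from bench import *
import numpy as np, cv2
def ray(cam,px):
    c=get_calibration(cam); V=np.array(c["view"]); R=V[:3,:3]; o=-R.T@V[:3,3]
    d=np.array([(px[0]-c["cx"])/c["fx"],-(px[1]-c["cy"])/c["fy"],-1.]); return o,R.T@d
def atz(cam,px,z):
    o,d=ray(cam,px); return o+d*(z-o[2])/d[2]
def tri(p1,p2):
    (o,d),(q,e)=ray("side",p1),ray("top",p2)
    s=np.linalg.lstsq(np.c_[d,-e],q-o,rcond=None)[0]
    a,b=o+d*s[0],q+e*s[1]; return (a+b)/2,np.linalg.norm(a-b)
E
python3 - <<'E'
from h import *
for c in("side","top"):
    cv2.imwrite(f"pics/{c}0.png",capture(c)); k=get_calibration(c); print({a:b for a,b in k.items() if a!="view"}, ray(c,(256,192)))
Z=dict(drawer_handle=.085,mirror_face=.075,mirror_tab=.125,lens=.075,mark=.075,dish=0,bottle=0,charcoal=0)
for n,z in Z.items():
    best={}
    for c in("side","top"):
        for r in landmark_of(c,n)[:2]:
            print(n,c,np.round(r["pixel"],1),round(r["p"],2),np.round(atz(c,r["pixel"],z),3)); best.setdefault(c,r["pixel"])
    if len(best)==2: print("   tri",*[np.round(v,3) for v in tri(best["side"],best["top"])])
s=read_state(); print(s)
E
```

```text
{'fx': 394.34583889764843, 'fy': 394.34583889764843, 'cx': 252.55746707214774, 'cy': 187.20114160278894} (array([0.15724288, 0.50119288, 0.60540946]), array([ 0.46539212, -0.65963997, -0.590347  ]))
{'fx': 370.8147184481976, 'fy': 370.8147184481976, 'cx': 256.42270620416656, 'cy': 187.72246713391823} (array([ 0.50528088, -0.04875646,  0.94745451]), array([ 7.58715710e-02, -3.03860100e-04, -9.97184927e-01]))
drawer_handle side [136.8 267.1] 0.77 [0.613 0.225 0.085]
drawer_handle top [142.5 175.7] 0.91 [0.603 0.217 0.085]
   tri [0.608 0.222 0.085] 0.012
mirror_face side [276.3 178.9] 0.55 [ 0.566 -0.162  0.075]
mirror_face top [307.9 193.9] 0.59 [ 0.57  -0.172  0.075]
mirror_face top [381.3 259.7] 0.19 [ 0.42  -0.344  0.075]
   tri [ 0.571 -0.172  0.067] 0.001
mirror_tab side [274.6 158. ] 0.85 [ 0.577 -0.171  0.125]
mirror_tab top [309.5 192.8] 0.7 [ 0.569 -0.168  0.125]
   tri [ 0.571 -0.166  0.13 ] 0.006
lens side [226.1 154.7] 0.95 [ 0.735 -0.183  0.075]
lens top [313.6 129.3] 0.7 [ 0.725 -0.184  0.075]
   tri [ 0.728 -0.181  0.078] 0.008
mark side [ 97.7 243.1] 0.37 [0.734 0.22  
[... 653 characters left out ...]
29719892,  0.3331713 ,  0.03989756,  1.46540386, -0.01337028,
        1.34328353, -0.05848861]), 'joint_velocities': array([-3.88921813e-05,  3.15866333e-04,  6.05955709e-04, -7.23407885e-04,
       -3.70306009e-04, -5.67560236e-04, -2.56382437e-03]), 'joint_efforts': array([ 1.41647048e-03, -6.58283401e+01,  1.36348654e+00, -4.05817437e+01,
        1.66218012e-02,  2.81703105e-03, -4.29933073e-05]), 'position': array([0.23675571, 0.60532429, 0.24232454]), 'eef_rot': array([ 9.57789364e-06,  1.85326226e-01,  9.82677053e-01, -1.41301492e-06]), 'force': array([-0.12090127,  0.39617708,  0.0364889 ]), 'torque': array([-0.01840716, -0.00360899,  0.00393054]), 'gripper_width': 0.9967072727347424}
```

View pics/top0.png

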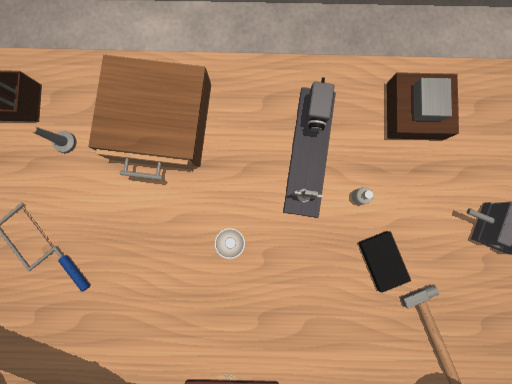

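View pics/side0.png

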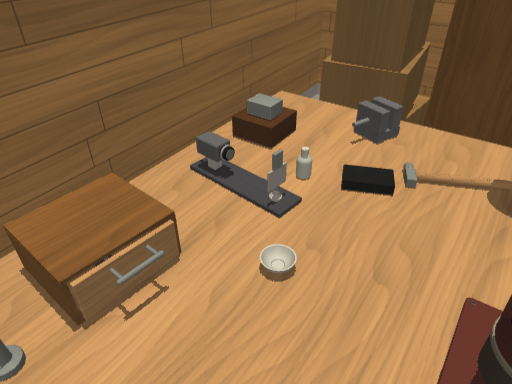

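Top view: cabinet upper left with its bar from about (122,173) to (161,178); base plate with mirror at (308,194) and camera at (318,105). The dish, bottle and block agree with the networks. Next I'll refine the yaws by segmentation.

Run:
```python
from h import *
im=cv2.imread("pics/top0.png"); hsv=cv2.cvtColor(im,cv2.COLOR_BGR2HSV)
def comp(mask,box,z,name,cam="top"):
    m=np.zeros_like(mask); x0,y0,x1,y1=box; m[y0:y1,x0:x1]=mask[y0:y1,x0:x1]
    n,l,s,c=cv2.connectedComponentsWithStats(m); i=1+np.argmax(s[1:,4])
    ys,xs=np.where(l==i); P=np.array([atz(cam,(x,y),z)[:2] for x,y in zip(xs,ys)],np.float32)
    r=cv2.minAreaRect(P); b=cv2.boxPoints(r)
    w=P-P.mean(0); u=np.linalg.svd(w,full_matrices=False)[2][0]
    print(name,len(xs),"px",s[i][:4],"rect c",np.round(r[0],3),"size",np.round(r[1],3),"corners",np.round(b,3).tolist(),"pca yaw",round(np.arctan2(u[1],u[0]),3), "mean",P.mean(0))
sat,val=hsv[...,1],hsv[...,2]
comp(((sat<70)&(val>70)).astype(np.uint8),(110,165,172,190),.085,"bar")
comp(((val<75)&(sat<110)).astype(np.uint8),(275,80,345,225),.01,"plate")
comp(((sat<70)&(val>110)).astype(np.uint8),(290,180,325,205),.1,"mirror")
crop=np.hstack([cv2.resize(im[145:195,90:180],None,fx=4,fy=4,interpolation=cv2.INTER_CUBIC),cv2.resize(im[170:220,275:345],None,fx=4,fy=4,interpolation=cv2.INTER_CUBIC)])
cv2.imwrite("pics/crop0.png",crop)
```

```text
bar 239 px [120 165  43  15] rect c [0.612 0.221] size [0.033 0.098] corners [[0.593999981880188, 0.27000001072883606], [0.597000002861023, 0.17100000381469727], [0.6299999952316284, 0.1720000058412552], [0.6269999742507935, 0.2709999978542328]] pca yaw -1.614 mean [0.608769   0.21835642]
plate 547 px [300  85  29  52] rect c [ 0.79  -0.198] size [0.07  0.134] corners [[0.7179999947547913, -0.22300000488758087], [0.8510000109672546, -0.24300000071525574], [0.8610000014305115, -0.17299999296665192], [0.7289999723434448, -0.15299999713897705]] pca yaw -2.965 mean [ 0.77017343 -0.18487276]
mirror 115 px [294 189  29   9] rect c [ 0.571 -0.169] size [0.065 0.014] corners [[0.5600000023841858, -0.20000000298023224], [0.5740000009536743, -0.20200000703334808], [0.5830000042915344, -0.1379999965429306], [0.5680000185966492, -0.13600000739097595]] pca yaw 1.433 mean [ 0.57109296 -0.1696576 ]
```

View pics/crop0.png

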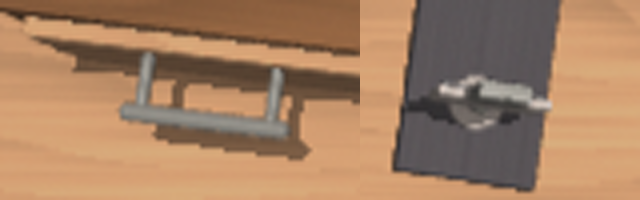

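{"op": "send_rows", "data": {"fingers": 30, "moves": [{"delta_pos": [-32,-15,0],"rotation": [0,0,0]},{"delta_pos": [-32,-15,0],"rotation": [0,0,0]},{"delta_pos": [-32,-15,0],"rotation": [0,0,0]},{"delta_pos": [-32,-15,0],"rotation": [0,0,0]},{"delta_pos": [-32,-15,0],"rotation": [0,0,0]},{"delta_pos": [-32,-15,0],"rotation": [0,0,0]},{"delta_pos": [-32,-15,0],"rotation": [0,0,0]},{"delta_pos": [-32,-15,0],"rotation": [0,0,0]},{"delta_pos": [-32,-15,0],"rotation": [0,0,0]},{"delta_pos": [-32,-15,0],"rotation": [0,0,0]},{"delta_pos": [-32,-15,0],"rotation": [0,0,0]},{"delta_pos": [-32,-15,0],"rotation": [0,0,0]},{"delta_pos": [-32,-15,0],"rotation": [0,0,0]},{"delta_pos": [-32,-15,0],"rotation": [0,0,0]},{"delta_pos": [-32,-15,0],"rotation": [0,0,0]},{"delta_pos": [0,0,0],"rotation": [0,0,0.13]},{"delta_pos": [0,0,0],"rotation": [0,0,0.13]},{"delta_pos": [0,0,0],"rotation": [0,0,0.13]},{"delta_pos": [0,0,0],"rotation": [0,0,0.13]},{"delta_pos": [0,0,0],"rotation": [0,0,0.13]}]}}

```text
time: 2.9
position: [0.6018, 0.2209, 0.2423]
eef_rot: [-0.0, 0.492, 0.871, -0.0]
force: [-0.2, -0.1, 0.4]
gripper_width: 0.353
```

{"op": "send_rows", "data": {"moves": [{"delta_pos": [0,0,0],"rotation": [0,0,0.13]},{"delta_pos": [0,0,0],"rotation": [0,0,0.13]},{"delta_pos": [0,0,0],"rotation": [0,0,0.13]},{"delta_pos": [0,0,0],"rotation": [0,0,0.13]},{"delta_pos": [0,0,0],"rotation": [0,0,0.14]},{"delta_pos": [0,0,0],"rotation": [0,0,0]},{"delta_pos": [0,0,0],"rotation": [0,0,0]}]}}

```text
time: 3.6
position: [0.6018, 0.221, 0.2423]
eef_rot: [0.0, 0.744, 0.668, -0.0]
force: [0.0, -0.6, 0.2]
gripper_width: 0.354
```

```bash
cat >> h.py <<'E'
from scipy.spatial.transform import Rotation as Ro
def tool():
    s=read_state(); w,x,y,z=s["eef_rot"]; R=Ro.from_quat([x,y,z,w]).as_matrix()
    print("t",s["time"],"p",np.round(s["position"],4),"yaw_y",round(np.arctan2(R[1,1],R[0,1]),3),"tilt",round(np.arccos(-R[2,2]),3),"F",np.round(s["force"],1),"g",round(s["gripper_width"]*85.4,1),"q7",s["joint_pos"][6]); return s["position"],R
def to(goal):
    p,R=tool(); print("tool mm to",goal,np.round(R.T@(np.array(goal)-p)*1000,1))
E
python3 - <<'E'
from h import *
to([.6045,.221,.077])
for n,c in(("bar","top"),):
    a,b=atz("top",(120.4,172.8),.085),atz("top",(162,177.5),.085); print((a+b)/2,np.arctan2(*(a-b)[:2])*-1,np.linalg.norm(a-b))
cv2.imwrite("pics/side1.png",capture("side"))
E
```

```text
t 3.6 p [0.6018 0.221  0.2423] yaw_y -0.108 tilt 0.0 F [ 0.  -0.6  0.2] g 30.2 q7 -0.3930863076797246
tool mm to [0.6045, 0.221, 0.077] [  0.3   2.7 165.3]
[0.60457057 0.22036352 0.085     ] -0.09108997784572904 0.09815081959515172
```

View pics/side1.png

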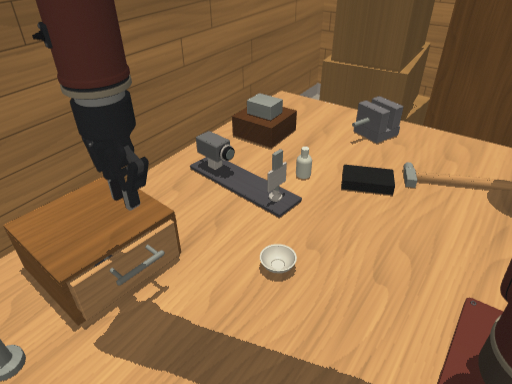

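The side view shows the gripper above the bar, with the bar's middle at about (137,265). I'll descend.

{"op": "send_rows", "data": {"moves": [{"delta_pos": [0,3,20],"rotation": [0,0,0]},{"delta_pos": [0,0,25],"rotation": [0,0,0]},{"delta_pos": [0,0,25],"rotation": [0,0,0]},{"delta_pos": [0,0,25],"rotation": [0,0,0]},{"delta_pos": [0,0,25],"rotation": [0,0,0]},{"delta_pos": [0,0,8],"rotation": [0,0,0]},{"delta_pos": [0,0,8],"rotation": [0,0,0]},{"delta_pos": [0,0,4],"rotation": [0,0,0]},{"delta_pos": [0,0,4],"rotation": [0,0,0]},{"delta_pos": [0,0,0],"rotation": [0,0,0]}]}}

```text
time: 4.65
position: [0.605, 0.2207, 0.0986]
eef_rot: [0.0, 0.745, 0.667, 0.0]
force: [0.2, -0.7, 0.7]
gripper_width: 0.351
```

{"op": "send_rows", "data": {"moves": [{"delta_pos": [0,0,5],"rotation": [0,0,0]},{"delta_pos": [0,0,5],"rotation": [0,0,0]},{"delta_pos": [0,0,5],"rotation": [0,0,0]},{"delta_pos": [0,0,5],"rotation": [0,0,0]},{"delta_pos": [0,0,0],"rotation": [0,0,0]}]}}

```text
time: 5.15
position: [0.6043, 0.2204, 0.0773]
eef_rot: [-0.0, 0.746, 0.666, -0.001]
force: [-0.4, 0.1, -0.4]
gripper_width: 0.352
```

{"op": "send_rows", "data": {"fingers": 0, "moves": [{"delta_pos": [0,0,0],"rotation": [0,0,0]},{"delta_pos": [0,0,0],"rotation": [0,0,0]},{"delta_pos": [0,0,0],"rotation": [0,0,0]},{"delta_pos": [0,0,0],"rotation": [0,0,0]},{"delta_pos": [0,0,0],"rotation": [0,0,0]}]}}

```text
time: 5.65
position: [0.605, 0.2205, 0.0785]
eef_rot: [0.0, 0.746, 0.666, 0.0]
force: [1.0, -0.7, 0.4]
gripper_width: 0.105
```

{"op": "send_rows", "data": {"moves": [{"delta_pos": [0,-2,0],"rotation": [0,0,0]},{"delta_pos": [0,-4,0],"rotation": [0,0,0]},{"delta_pos": [0,-6,0],"rotation": [0,0,0]},{"delta_pos": [0,-8,0],"rotation": [0,0,0]},{"delta_pos": [0,-8,0],"rotation": [0,0,0]},{"delta_pos": [0,-8,0],"rotation": [0,0,0]},{"delta_pos": [0,-8,0],"rotation": [0,0,0]},{"delta_pos": [0,-8,0],"rotation": [0,0,0]},{"delta_pos": [0,-8,0],"rotation": [0,0,0]},{"delta_pos": [0,-8,0],"rotation": [0,0,0]},{"delta_pos": [0,-8,0],"rotation": [0,0,0]},{"delta_pos": [0,-8,0],"rotation": [0,0,0]},{"delta_pos": [0,-6,0],"rotation": [0,0,0]},{"delta_pos": [0,-4,0],"rotation": [0,0,0]},{"delta_pos": [0,-3,0],"rotation": [0,0,0]},{"delta_pos": [0,-2,0],"rotation": [0,0,0]},{"delta_pos": [0,-1,0],"rotation": [0,0,0]},{"delta_pos": [0,0,0],"rotation": [0,0,0]}]}}

```text
time: 7.45
position: [0.5047, 0.2305, 0.0784]
eef_rot: [0.0, 0.746, 0.666, -0.001]
force: [-0.4, -8.1, 5.4]
gripper_width: 0.109
```

Run:
```python
from h import *
tool(); cv2.imwrite("pics/side2.png",capture("side"))
```

```text
t 7.45 p [0.5047 0.2305 0.0784] yaw_y -0.113 tilt 0.002 F [-0.4 -8.1  5.4] g 9.3 q7 -0.4710665530316627
```

View pics/side2.png

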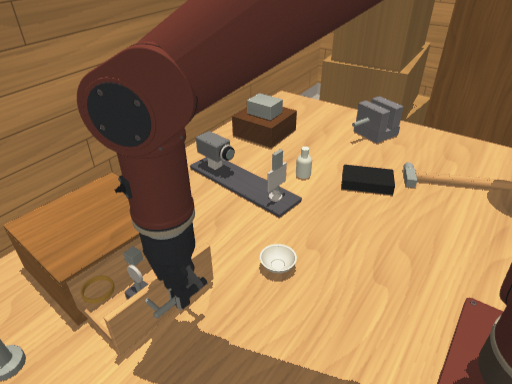

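The tray is most of the way out with the medal standing in it at about (134,270). There is a small side load, so I'll correct the direction a little and go on to the stop.

{"op": "send_rows", "data": {"moves": [{"delta_pos": [-1,-2,0],"rotation": [0,0,0]},{"delta_pos": [-0.5,-3,0],"rotation": [0,0,0]},{"delta_pos": [0,-3,0],"rotation": [0,0,0]},{"delta_pos": [0,-3,0],"rotation": [0,0,0]},{"delta_pos": [0,-3,0],"rotation": [0,0,0]},{"delta_pos": [0,-2,0],"rotation": [0,0,0]},{"delta_pos": [0,-1,0],"rotation": [0,0,0]},{"delta_pos": [0,0,0],"rotation": [0,0,0]}]}}

```text
time: 8.3
position: [0.4879, 0.2321, 0.0784]
eef_rot: [-0.0, 0.746, 0.666, -0.0]
force: [0.0, -5.1, 6.1]
gripper_width: 0.103
```

{"op": "send_rows", "data": {"moves": [{"delta_pos": [-0.5,-2,0],"rotation": [0,0,0]},{"delta_pos": [0,-2,0],"rotation": [0,0,0]},{"delta_pos": [0,-2,0],"rotation": [0,0,0]},{"delta_pos": [0,-2,0],"rotation": [0,0,0]},{"delta_pos": [0,-1,0],"rotation": [0,0,0]},{"delta_pos": [0,0,0],"rotation": [0,0,0]}]}}

```text
time: 8.9
position: [0.479, 0.2329, 0.0784]
eef_rot: [-0.0, 0.745, 0.667, -0.0]
force: [0.8, -2.8, 6.5]
gripper_width: 0.102
```

{"op": "send_rows", "data": {"moves": [{"delta_pos": [0,-2,0],"rotation": [0,0,0]},{"delta_pos": [0,-2,0],"rotation": [0,0,0]},{"delta_pos": [0,-2,0],"rotation": [0,0,0]},{"delta_pos": [0,-1,0],"rotation": [0,0,0]},{"delta_pos": [0,0,0],"rotation": [0,0,0]}]}}

```text
time: 9.4
position: [0.4785, 0.233, 0.0786]
eef_rot: [0.004, 0.746, 0.666, 0.005]
force: [33.0, -0.1, -23.5]
gripper_width: 0.106
```

{"op": "send_rows", "data": {"moves": [{"delta_pos": [0,-2,0],"rotation": [0,0,0]},{"delta_pos": [0,-2,0],"rotation": [0,0,0]},{"delta_pos": [0,0,0],"rotation": [0,0,0]}]}}

```text
time: 9.7
position: [0.4783, 0.233, 0.0788]
eef_rot: [0.006, 0.747, 0.665, 0.008]
force: [51.4, 1.2, -41.2]
gripper_width: 0.105
```

It's at the stop. I'll take off the load, open to 30 mm and lift.

{"op": "send_rows", "data": {"moves": [{"delta_pos": [0,4,0],"rotation": [0,0,0]},{"delta_pos": [0,4,0],"rotation": [0,0,0]},{"delta_pos": [0,2,0],"rotation": [0,0,0]},{"delta_pos": [0,0,0],"rotation": [0,0,0]}]}}

```text
time: 10.1
position: [0.4787, 0.233, 0.0785]
eef_rot: [0.0, 0.746, 0.666, 0.0]
force: [4.3, -1.8, 3.2]
gripper_width: 0.102
```

{"op": "send_rows", "data": {"fingers": 30, "moves": [{"delta_pos": [0,0,0],"rotation": [0,0,0]},{"delta_pos": [0,0,0],"rotation": [0,0,0]},{"delta_pos": [0,0,0],"rotation": [0,0,0]},{"delta_pos": [0,0,0],"rotation": [0,0,0]}]}}

```text
time: 10.5
position: [0.4778, 0.233, 0.0781]
eef_rot: [-0.0, 0.745, 0.667, -0.0]
force: [0.2, -0.5, 0.8]
gripper_width: 0.351
```

{"op": "send_rows", "data": {"moves": [{"delta_pos": [0,0,-5],"rotation": [0,0,0]},{"delta_pos": [0,0,-10],"rotation": [0,0,0]},{"delta_pos": [0,0,-20],"rotation": [0,0,0]},{"delta_pos": [0,0,-25],"rotation": [0,0,0]},{"delta_pos": [0,0,-25],"rotation": [0,0,0]},{"delta_pos": [0,0,-25],"rotation": [0,0,0]},{"delta_pos": [0,0,-25],"rotation": [0,0,0]},{"delta_pos": [0,0,-10],"rotation": [0,0,0]},{"delta_pos": [0,0,0],"rotation": [0,0,0]}]}}

```text
time: 11.4
position: [0.4791, 0.2331, 0.225]
eef_rot: [0.0, 0.746, 0.666, 0.002]
force: [-0.1, -0.3, -0.3]
gripper_width: 0.354
```

Run:
```python
from h import *
tool()
for c in("side","top"): cv2.imwrite(f"pics/{c}3.png",capture(c))
for n,z in dict(mark=.075,drawer_handle=.085,mirror_tab=.125,mirror_face=.075,lens=.075).items():
    b={}
    for c in("side","top"):
        for r in landmark_of(c,n)[:2]:
            print(n,c,np.round(r["pixel"],1),round(r["p"],2),np.round(atz(c,r["pixel"],z),3)); b.setdefault(c,r["pixel"])
    if len(b)==2: print("   tri",*[np.round(v,3) for v in tri(b["side"],b["top"])])
a=cv2.imread("pics/top3.png"); s=cv2.imread("pics/side3.png")
k=dict(interpolation=cv2.INTER_CUBIC)
cv2.imwrite("pics/c3.png",np.hstack([cv2.resize(a[110:230,90:220],(390,360),**k),cv2.resize(s[200:320,60:190],(390,360),**k)]))
```

```text
t 11.4 p [0.4791 0.2331 0.225 ] yaw_y -0.112 tilt 0.003 F [-0.1 -0.3 -0.3] g 30.2 q7 -0.5968702431668447
mark side [147.2 277.7] 0.63 [0.587 0.226 0.075]
mark top [139.1 185.1] 0.57 [0.582 0.227 0.075]
   tri [0.583 0.227 0.079] 0.003
drawer_handle side [185.9 304.4] 0.68 [0.485 0.235 0.085]
drawer_handle top [131.8 229.8] 0.91 [0.477 0.236 0.085]
   tri [0.479 0.236 0.091] 0.006
mirror_tab side [276.6 159.9] 0.78 [ 0.569 -0.166  0.125]
mirror_tab top [311.4 191.6] 0.61 [ 0.571 -0.172  0.125]
   tri [ 0.572 -0.173  0.12 ] 0.001
mirror_face side [276.2 176.7] 0.74 [ 0.571 -0.17   0.075]
mirror_face side [144.5 277.2] 0.19 [0.592 0.228 0.075]
mirror_face top [309.2 194. ] 0.74 [ 0.57  -0.175  0.075]
   tri [ 0.571 -0.174  0.073] 0.004
lens side [230.5 155. ] 0.8 [ 0.725 -0.189  0.075]
lens top [315.7 127.7] 0.81 [ 0.729 -0.189  0.075]
   tri [ 0.728 -0.19   0.073] 0.004
```

View pics/c3.png

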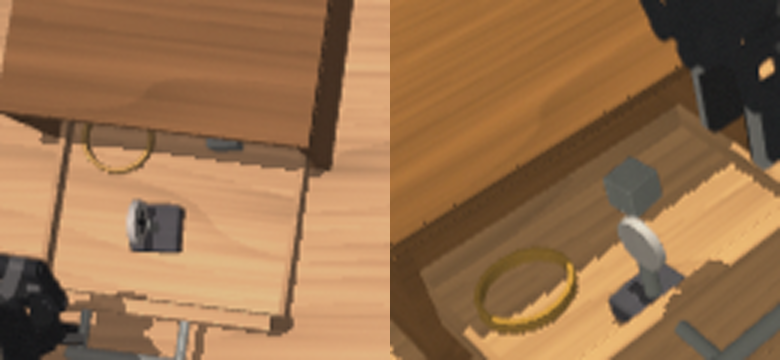

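The medal stands upright in the open tray: its disc is at (136,184) in the top view, and the networks put the cross at (0.583, 0.227, ~0.078). Next is the mirror.

{"op": "send_rows", "data": {"fingers": 40, "moves": [{"delta_pos": [-20,7,0],"rotation": [0,0,0]},{"delta_pos": [-40,14,0],"rotation": [0,0,0]},{"delta_pos": [-40,14,0],"rotation": [0,0,0]},{"delta_pos": [-40,14,0],"rotation": [0,0,0]},{"delta_pos": [-40,14,0],"rotation": [0,0,0]},{"delta_pos": [-40,14,0],"rotation": [0,0,0]},{"delta_pos": [-40,14,0],"rotation": [0,0,0]},{"delta_pos": [-40,14,0],"rotation": [0,0,0]},{"delta_pos": [-40,14,0],"rotation": [0,0,0]},{"delta_pos": [-30,9,0],"rotation": [0,0,0]},{"delta_pos": [-20,6,0],"rotation": [0,0,0]},{"delta_pos": [0,0,0],"rotation": [0,0,0]},{"delta_pos": [0,0,0],"rotation": [0,0,0]}]}}

```text
time: 13.3
position: [0.5678, -0.1697, 0.2231]
eef_rot: [-0.0, 0.746, 0.666, -0.0]
force: [-0.3, 0.4, -0.1]
gripper_width: 0.469
```

Run:
```python
from h import *
f=lambda a,b,z:(lambda d:round(np.arctan2(d[1],d[0]),3))(atz("top",a,z)-atz("top",b,z))
print("left edge",f((289.5,170),(283.25,212),.01),"bottom",f((283.25,212),(318.25,217.5),.01)-np.pi/2)
im=cv2.imread("pics/top0.png"); g=cv2.cvtColor(im,cv2.COLOR_BGR2GRAY).astype(float)
# plate side edges: column of strongest gradient per row
for name,rng,sgn in(("L",(278,308),-1),("R",(315,345),1)):
    pts=[]
    for r in list(range(135,182))+list(range(203,211)):
        d=np.diff(cv2.GaussianBlur(g,(3,3),0)[r,rng[0]:rng[1]])*sgn; i=int(np.argmax(d))
        pts.append(atz("top",(rng[0]+i+.5,r),.01)[:2])
    P=np.float32(pts); v=cv2.fitLine(P,cv2.DIST_HUBER,0,.001,.001).ravel(); print(name,np.arctan(v[1]/v[0]),v)
to([.569,-.172,.117])
cv2.imwrite("pics/side4.png",capture("side"))
cv2.imwrite("pics/top4.png",capture("top"))
for c in("side","top"):
  for n,z in dict(mark=.075,lens=.075).items():
    for r in landmark_of(c,n)[:1]: print(n,c,np.round(r["pixel"],1),round(r["p"],2),np.round(atz(c,r["pixel"],z),3))
```

```text
left edge -0.133 bottom -0.1337963267948965
L -0.1287523 [ 0.9917229  -0.12839687  0.6476678  -0.13176274]
R -0.12851721 [ 0.99175304 -0.12816373  0.6497153  -0.22469375]
t 13.3 p [ 0.5678 -0.1697  0.2231] yaw_y -0.113 tilt 0.001 F [-0.3  0.4 -0.1] g 40.0 q7 0.289747323488257
tool mm to [0.569, -0.172, 0.117] [ -2.1   1.5 106.1]
mark side [143.7 276.6] 0.85 [0.595 0.228 0.075]
lens side [230.2 156.7] 0.61 [ 0.72  -0.181  0.075]
mark top [137.8 182.9] 0.68 [0.587 0.231 0.075]
lens top [310.1 193.8] 0.74 [ 0.57  -0.177  0.075]
```

View pics/side4.png

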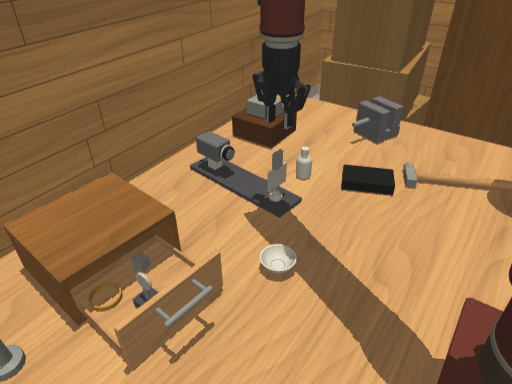

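The side view shows the gripper over the tab at (278,160), the tray out and the medal upright. Plate yaw comes out at −0.13, so the mirror normal must face about 0.70. I'll go down.

{"op": "send_rows", "data": {"moves": [{"delta_pos": [0,0,20],"rotation": [0,0,0.017]},{"delta_pos": [0,0,20],"rotation": [0,0,0]},{"delta_pos": [0,0,20],"rotation": [0,0,0]},{"delta_pos": [0,0,6],"rotation": [0,0,0]},{"delta_pos": [0,0,6],"rotation": [0,0,0]},{"delta_pos": [0,0,6],"rotation": [0,0,0]},{"delta_pos": [0,0,0],"rotation": [0,0,0]}]}}

```text
time: 14.3
position: [0.5679, -0.1696, 0.1452]
eef_rot: [-0.0, 0.751, 0.66, -0.0]
force: [-0.2, 0.1, -0.0]
gripper_width: 0.468
```

{"op": "send_rows", "data": {"moves": [{"delta_pos": [0,0,6],"rotation": [0,0,0]},{"delta_pos": [0,0,6],"rotation": [0,0,0]},{"delta_pos": [0,0,6],"rotation": [0,0,0]},{"delta_pos": [0,0,5],"rotation": [0,0,0]},{"delta_pos": [0,0,4],"rotation": [0,0,0]},{"delta_pos": [0,0,0],"rotation": [0,0,0]}]}}

```text
time: 14.9
position: [0.5676, -0.1696, 0.1176]
eef_rot: [-0.0, 0.751, 0.66, -0.0]
force: [-1.0, 0.3, 0.8]
gripper_width: 0.464
```

{"op": "send_rows", "data": {"fingers": 0, "moves": [{"delta_pos": [0,0,0],"rotation": [0,0,0]},{"delta_pos": [0,0,0],"rotation": [0,0,0]},{"delta_pos": [0,0,0],"rotation": [0,0,0]},{"delta_pos": [0,0,0],"rotation": [0,0,0]},{"delta_pos": [0,0,0],"rotation": [0,0,0]},{"delta_pos": [0,0,0],"rotation": [0,0,0]}]}}

```text
time: 15.5
position: [0.5686, -0.1699, 0.1187]
eef_rot: [0.001, 0.751, 0.66, 0.0]
force: [5.1, -1.0, -1.1]
gripper_width: 0.106
```

Run:
```python
from h import *
tool(); print(read_state()["torque"])
```

```text
t 15.5 p [ 0.5686 -0.1699  0.1187] yaw_y -0.129 tilt 0.002 F [ 5.1 -1.  -1.1] g 9.1 q7 0.3417172160511705
[-0.23544891 -0.86854219 -0.03930876]
```

{"op": "send_rows", "data": {"moves": [{"delta_pos": [-0.25,0,0],"rotation": [0,0,-0.08]},{"delta_pos": [-0.25,0,0],"rotation": [0,0,-0.08]},{"delta_pos": [-0.25,0,0],"rotation": [0,0,-0.08]},{"delta_pos": [-0.25,0,0],"rotation": [0,0,-0.08]},{"delta_pos": [0,0,0],"rotation": [0,0,0]}]}}

```text
time: 16.0
position: [0.5689, -0.1708, 0.1187]
eef_rot: [0.001, 0.635, 0.772, 0.001]
force: [8.1, -1.6, -2.8]
gripper_width: 0.11
```

{"op": "send_rows", "data": {"moves": [{"delta_pos": [-0.25,0,0],"rotation": [0,0,-0.08]},{"delta_pos": [-0.25,0,0],"rotation": [0,0,-0.08]},{"delta_pos": [0,0,0],"rotation": [0,0,0]}]}}

```text
time: 16.3
position: [0.5692, -0.1713, 0.1187]
eef_rot: [0.001, 0.572, 0.821, 0.0]
force: [7.3, -1.6, -2.9]
gripper_width: 0.108
```

Run:
```python
from h import *
tool(); print(read_state()["torque"])
```

```text
t 16.3 p [ 0.5692 -0.1713  0.1187] yaw_y 0.354 tilt 0.003 F [ 7.3 -1.6 -2.9] g 9.2 q7 0.7864884985503143
[-0.27528688 -1.43296651 -0.06670489]
```

{"op": "send_rows", "data": {"moves": [{"delta_pos": [-0.25,0,0],"rotation": [0,0,-0.086]},{"delta_pos": [-0.25,0,0],"rotation": [0,0,-0.086]},{"delta_pos": [-0.25,0,0],"rotation": [0,0,-0.086]},{"delta_pos": [-0.25,0,0],"rotation": [0,0,-0.086]},{"delta_pos": [0,0,0],"rotation": [0,0,0]},{"delta_pos": [0,0,0],"rotation": [0,0,0]},{"delta_pos": [0,0,0],"rotation": [0,0,0]}]}}

```text
time: 17.0
position: [0.57, -0.172, 0.1187]
eef_rot: [0.002, 0.424, 0.906, 0.0]
force: [8.6, -1.6, -3.9]
gripper_width: 0.109
```

Run:
```python
from h import *
p,R=tool(); print(read_state()["torque"])
for c in("side","top"): cv2.imwrite(f"pics/{c}5.png",capture(c))
for i in range(2):
 for c in("side","top"):
  if i: capture(c)
  for n,z in dict(mark=.075,lens=.075,mirror_face=.075,drawer_handle=.085).items():
    for r in landmark_of(c,n)[:1]: print(n,c,np.round(r["pixel"],1),round(r["p"],2),np.round(atz(c,r["pixel"],z),3))
a=cv2.imread("pics/top5.png"); s=cv2.imread("pics/side5.png")
k=dict(interpolation=cv2.INTER_CUBIC)
cv2.imwrite("pics/c5.png",np.vstack([np.hstack([cv2.resize(a[150:250,90:223],(400,300),**k),cv2.resize(a[150:250,250:383],(400,300),**k)]),np.hstack([cv2.resize(s[235:335,70:203],(400,300),**k),cv2.resize(s[125:225,210:343],(400,300),**k)])]))
```

```text
t 17.0 p [ 0.57   -0.172   0.1187] yaw_y 0.695 tilt 0.003 F [ 8.6 -1.6 -3.9] g 9.3 q7 1.1040284378717253
[-0.25435266 -1.64469082 -0.06761977]
mark side [144.3 279. ] 0.73 [0.589 0.231 0.075]
lens side [229.8 154.9] 0.65 [ 0.726 -0.188  0.075]
mirror_face side [276.  175.4] 0.65 [ 0.574 -0.174  0.075]
drawer_handle side [186.  305.1] 0.69 [0.484 0.235 0.085]
mark top [136.6 184.8] 0.68 [0.583 0.233 0.075]
lens top [314.3 127.3] 0.78 [ 0.73  -0.185  0.075]
drawer_handle top [133.8 230.3] 0.72 [0.476 0.231 0.085]
mark side [146.5 276. ] 0.77 [0.591 0.224 0.075]
lens side [230.5 155.6] 0.96 [ 0.723 -0.186  0.075]
mirror_face side [275.1 177.3] 0.68 [ 0.572 -0.166  0.075]
drawer_handle side [188.7 305.2] 0.65 [0.481 0.233 0.085]
mark top [139.  184.3] 0.64 [0.584 0.228 0.075]
lens top [313.6 129.1] 0.76 [ 0.726 -0.184  0.075]
drawer_handle top [135. 229.] 0.64 [0.479 0.229 0.085]
```

View pics/c5.png

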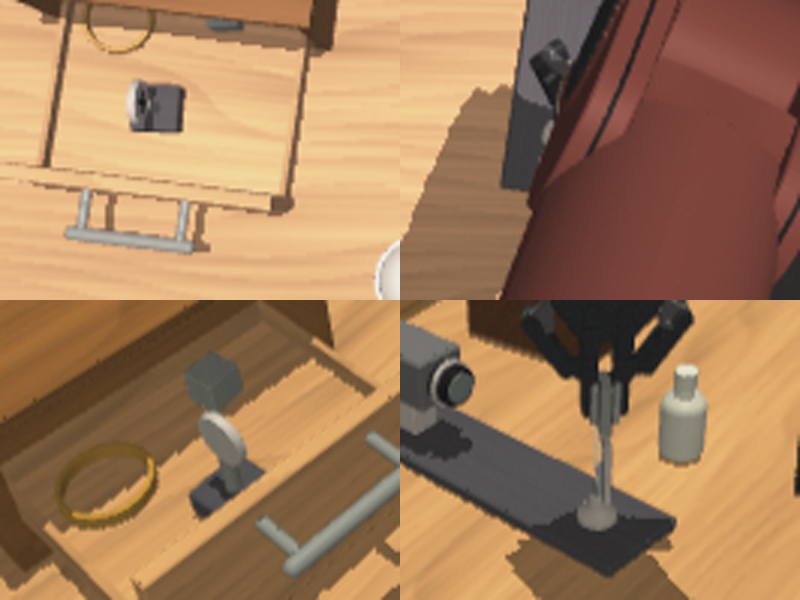

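The tray is out, the medal is upright, and the fingers hold the tab with the mirror nearly edge-on to the side camera, as expected near 0.70 rad. Target normal is (1.534−0.128)/2 = 0.703 against 0.695 now, so I'll nudge it, settle and hand in.

{"op": "send_rows", "data": {"moves": [{"delta_pos": [0,0,0],"rotation": [0,0,-0.008]},{"delta_pos": [0,0,0],"rotation": [0,0,0]},{"delta_pos": [0,0,0],"rotation": [0,0,0]},{"delta_pos": [0,0,0],"rotation": [0,0,0]},{"delta_pos": [0,0,0],"rotation": [0,0,0]},{"delta_pos": [0,0,0],"rotation": [0,0,0]},{"delta_pos": [0,0,0],"rotation": [0,0,0]},{"delta_pos": [0,0,0],"rotation": [0,0,0]}]}}

```text
time: 18.8
position: [0.5701, -0.172, 0.1188]
eef_rot: [0.002, 0.42, 0.907, 0.0]
force: [10.5, -0.3, -4.3]
gripper_width: 0.113
```

Run:
```python
from h import *
p,R=tool(); n=R[:2,1]; c=p[:2]+.003*n; th=np.arctan2(n[1],n[0])
for phi in(-.13,-.11):
    a=2*th-phi; d=np.array([.587,.228])-c; print(phi,"sideways mm",1000*(-np.sin(a)*d[0]+np.cos(a)*d[1]),"range",d@[np.cos(a),np.sin(a)])
print(close_job())
```

```text
t 18.8 p [ 0.5701 -0.172   0.1188] yaw_y 0.703 tilt 0.003 F [10.5 -0.3 -4.3] g 9.6 q7 1.1114523529032554
-0.13 sideways mm -1.1415701723247393 range 0.398325175291547
-0.11 sideways mm 6.8246305503184885 range 0.39826834279333784
the job is handed in; nothing more can be done
None
```

I pulled the tray out to its stop, turned the mirror by its tab until the cross should sit in its middle, and handed the job in at 18.8 s with the mirror still held. No verdict is reported, so success is not confirmed.

**Tray:** it came out about 127 mm from where it started, and the wrist force then rose sharply at the stop (peak reading about 66 N, limit 120 N). Later pictures show it still out, with the medal upright. The dish and bottle look undisturbed. I did not check the soldering block again after the last move to the mirror.

**Mirror:** the fingers hold the tab at about 9.6 mm opening, with the mirror facing 0.703 rad in world axes, about 0.83 rad from rest.

**Aim:** by my measurements the reflected line passes about 1 mm to the side of the cross, at 0.40 m.
- **Camera direction:** the plate edges put it at −0.13 rad and the networks' lens point nearer −0.10. I trusted the plate edges. At −0.11 the miss would be about 7 mm, and at −0.10 about 11 mm by extrapolation; the limit is 25 mm.
- **Cross position:** the two cameras differed on it by about 6 mm.
- **Not checked directly:** I could not see the inspection camera's view, so the aim is calculated from geometry.

**Side load:** the tool carries a steady force of about 10 N while holding the mirror. It did not move the mirror in my last readings.

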